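# Photograph a freshly plated medal on the upward-looking inspection camera

### The job

Get the plated medal photographed: lay it gently and flat on the camera's round glass window, then cover it with whichever of the two black hoods fits down over the lens's silver rim, seated fully home and let go. Then turn the slim orange iris ring until its white line meets the green line on the black ring below it, without touching the fixed rings above and below, let go, and last press the red shutter button fully down. The hood that does not fit must end standing on the table, and everything else stays undisturbed.

Things in the scene. Friction and masses are not known exactly. Their poses are not given: they have to be found in the camera images.
- camera: White box camera, 120 (x) x 170 (y) x 50 mm high, fixed, lens pointing up. Origin: centre of underside; lens axis at x 0, y +25 mm, shutter at x 0, y -58 mm. Heights above table up the lens: black base ring 50-58 mm, orange iris ring 58.5-72.5, dark flange 73-77, silver rim 77-89 (top 3 bevelled), glass window to 96.
- base_ring: Fixed black ring under the iris ring, diameter 68 mm, 8 mm high; origin at the centre of its underside on the lens axis. A green line lies on its upper face and side, in the direction of its own +x axis. Not to be touched by the robot.
- front_ring: Fixed ring above the iris ring: dark flange 50 mm in diameter and 4 mm high, then the silver rim 40 mm in diameter and 12 mm high, then the glass window. Origin on the lens axis at the flange's underside. Not to be touched by the robot itself.
- window (a point): Centre of the top face of the glass window (diameter 20 mm, standing 7 mm proud of the silver rim's top), z up; the medal lies on this, overhanging it.
- iris_center (a point): Point on the lens axis at half height of the orange iris ring. The ring is ribbed, 58 mm in diameter, 14 mm high, and stands 4 mm proud of the flange above it; it turns about the vertical axis with light friction (0.06 N m) and stays where it is left.
- iris (a joint): Angle of the iris ring (rad), growing anticlockwise seen from above, range -1.4 to 0.7, starting between -1.1 and -0.6. At 0 the ring's white line meets the green line of the base ring.
- shutter (a joint): Travel of the red shutter button (m): 0 up, 0.006 fully down; a spring returns it, full travel takes 5 N.
- shutter_top (a point): Centre of the top of the red shutter button, a 26 mm disc on top of the camera box; it is pressed straight down.
- medal_center (a point): Centre of the brass medal, a disc 30 mm in diameter and 5 mm thick, 35 g, z along its axis. It starts flat on a cork rest (20 mm in diameter, 12 mm high) in a well of the palette, its underside 15 mm above the table, overhanging the rest all round.
- palette: Fixed milky-white plastic palette, 180 (x) x 200 (y) mm, walls 14 mm high, four wells, floor 3 mm thick; origin at the centre of its underside. The cork rest is at x -45, y -50 mm in this frame.
- hood_center (a point): Centre (half height) of the black hood that fits: an upside-down cup, outer diameter 49 mm, inner diameter 43 mm, 36 mm high, roof 4 mm thick at the top, open below, 45 g; z up. It stands on the table, mouth down. Fully home, its lower edge rests on the dark flange, and this point is then 1 mm below the window's top face.
- narrow_hood_center (a point): Centre (half height) of the other black hood: outer diameter 45 mm, inner diameter 38 mm, 36 mm high; too narrow to go over the 40 mm silver rim. It stands on the table. The two hoods may be in either place. It may be handled, but must end standing upright on the table.
- bottle_green: Small dropper bottle with a green band, diameter 32 mm, 85 mm tall; origin at the centre of its underside. Bystander.
- bottle_dark: The same bottle with a dark band. Bystander.
- bottle_clear: The same bottle with a pale grey band. Bystander.
- spare_lens: Spare lens standing on the table, black, diameter 44 mm, 35 mm tall; origin at the centre of its underside. Bystander.
- stylus: Red plating pen lying on the table, 112 mm long, 10 mm thick, along its x axis. Bystander.
- clip: Green plastic clip, 50 x 20 x 14 mm, lying in the palette's far left well. Bystander.

How it is judged (in metres and radians):
On the way, in this order (a step that is already met when the one before it is completed fails the run):
1. the medal lies flat on the glass window, let go (horizontal distance between medal_center and window below 0.006 m and z of medal_center in the frame of window below 0.0045 m and angle between medal_center's own z axis and vertical below 0.1 rad and contact force between medal and the fingers below 0.05 N), for 0.2 s.
2. the fitting hood is fully home over the lens rim, let go (horizontal distance between hood_center and window below 0.004 m and z of hood_center in the frame of window below 0.002 m and angle between hood_center's own z axis and vertical below 0.06 rad and contact force between hood and the fingers below 0.05 N), for 0.2 s.
3. the iris ring's white line meets the green line, the ring let go (value of joint iris between -0.1 and 0.1 rad and contact force between iris and the fingers below 0.05 N), for 0.2 s.
4. the shutter button is pressed down (value of joint shutter above 0.0045 m), for 0.05 s.
At the end, for the whole second after the job is handed in: Medal flat on the window, centred within 6 mm; fitting hood over it, centred within 4 mm, fully home (within 3 mm), upright; iris ring within 0.1 rad of the green line; shutter pressed (over 4.5 mm) and sprung back; narrow hood upright on the table (horizontal distance between medal_center and window below 0.006 m and z of medal_center in the frame of window below 0.0045 m and angle between each of medal_center, narrow_hood_center's own z axis and vertical below 0.1 rad and horizontal distance between hood_center and window below 0.004 m and z of hood_center in the frame of window below 0.002 m and angle between hood_center's own z axis and vertical below 0.06 rad and value of joint iris between -0.1 and 0.1 rad and value of joint shutter below 0.002 m and height (world z) of narrow_hood_center below 0.024 m); the robot touches nothing.
It fails at once if the robot touches the fixed front ring or base ring (over 2 N) (contact force between any of the fingers, the arm and front_ring above 2 N or contact force between any of the fingers, the arm and base_ring above 2 N).
It fails at once if the medal is dropped onto the lens (faster than 0.4 m/s within 20 mm of the window) (horizontal distance between medal_center and window below 0.02 m and z of medal_center in the frame of window below 0.02 m and linear speed of medal above 0.4 m/s).
It fails at once if a bottle, the spare lens, the pen or the clip is moved more than 30 mm or a bottle or the lens tipped over (distance of any of bottle_green, bottle_dark, bottle_clear, spare_lens, stylus, clip from where it was at the start of the episode above 0.03 m or angle between any of bottle_green, bottle_dark, bottle_clear, spare_lens's own z axis and vertical above 0.6 rad).
It also fails if it takes over 70 s, if anything falls off the work surface, if the arm or the gripper's body presses on something with over 40 N, if the wrist force passes 120 N, or if a joint passes its speed limit or range.

### The arm

A 7-joint arm with a two-finger parallel gripper is mounted at the origin on the work surface. World frame = base frame: x ahead of the robot, y to its left, z up, the work surface at z = 0. Lengths are in mm, angles in rad, forces in N, time in s.
With the tool pointing down it reaches from about 350 to 775 mm from the base axis. Payload 3.1 kg.
Tool frame: the origin (TCP) lies midway between the tips of the shut fingers; the grasp point (between the pads) lies r.grasp_offset behind it (r.grasp_offset is the distance from the TCP to the grasp point, in mm); z points along the fingers, y is the line along which they close (so a half turn about z gives the same grasp; the last joint's range is limited). The gripper opens to 85 mm and grips with 20 to 120 N. Pads are 22 mm wide; open, the fingers measure 114 mm over their backs; the gripper's body (76 mm by 85 mm) begins 54 mm behind the grasp point. The pads swing forward as they close: fully open they stand 13 mm farther back than shut.
Start: joints at [-1.208, 0.311, 0.014, 1.512, -0.004, 1.319, -0.027], TCP at [216.585, 505.578, 204.504] pointing down, gripper open.
Joint ranges: [-2.7, 2.7], [-0.3, 1.91], [-1.27, 1.3], [0.12, 2.57], [-1.44, 4.58], [0.2, 2.03], [-3.05, 3.05]. Speed limits (rad/s): [2.79, 2.79, 3.14, 3.14, 3.14, 3.14, 3.14].

### API

Orientations are given as a unit quaternion [w, x, y, z].
In Python, from plant import r, fingers, kin, cams, ticket gives the robot as it stands. Calls block until the motion is done:
- r.goto(position, orientation): joint-space move of the TCP to a pose.
- r.move_linear(position, ori=None, rate=150, threshold=None): straight line of the TCP; ori=None keeps the orientation; rate is the mean speed in mm/s. With threshold (N) it stops when the force on the tool has changed by that much, and returns True; else False.
- r.movej(angles): joint-space move.
- fingers.move_gripper(opening, f_grip=None): finger opening in mm; f_grip is the grip in N (None keeps the last); returns when the fingers have stopped.
- r.dwell(seconds).
- kin.solve_ik(position, orientation): joint angles nearest the present ones, or None.
- r.get_state(): the state.
- cams.get_image(name): name is "side" or "top" or "wrist"; returns a dict with "image" (384x512x3 uint8, blue, green, red), "range_z" (384x512 float32, mm along the optical axis (not along the pixel's ray), 0 where there is no reading), "K" (3x3 intrinsics, pixels), "cam_to_world" (4x4, takes a point from camera to world coordinates). Camera axes: x right, y down, z forward; pixel columns grow to the right and rows downward; lengths in mm; the calibration is good to about 2 mm. A picture is of the moment at which its call begins.
A pose or a line that the arm cannot do raises r.MotionError and nothing moves.
- ticket.hand_in(): hands the job in; it is judged then, once.
The state is a dict: "clock": time; "qpos": joint angles; "joint_velocities": joint speeds; "joint_efforts": joint torques, N m; "ee_pos": TCP position; "ee_rot": TCP orientation; "wrist_force": force on the tool from outside, world axes, zero at the start; "ft_torque": the same for the moment, N m; "gripper_width": finger opening in mm; "grasp_force": force on a finger pad.
Only numpy, scipy, OpenCV 4.12 (cv2) and the standard library are available. Lean on these libraries where they do the work, as an engineer would, in place of code of your own. Each camera call takes 0.05 s, during which the arm holds its last target. There are 200 camera calls.

## Working session

There is one attempt and no reset: what is moved stays moved. The work goes in short steps, each a Python script; the robot and the scene stay as the last script left them, time stands still between calls to the robot, and variables do not carry over. Pictures are saved under pics/ and viewed, at most 13 in all, crops included, and the job is handed in when it is done.

```bash
ls; mkdir -p pics; python3 - <<'E'
from plant import r,fingers,kin,cams,ticket
import cv2,numpy as np
for n in ["top","side"]:
    d=cams.get_image(n); cv2.imwrite(f"pics/{n}0.png",d["image"]); np.savez(f"{n}0.npz",**d)
    print(n,d["K"].round(1).tolist(),d["cam_to_world"].round(3).tolist())
s=r.get_state();print(s,r.grasp_offset)
E
```

```text
pics
top [[434.2, 0.0, 260.3], [0.0, 434.2, 190.7], [0.0, 0.0, 1.0]] [[0.02, -0.994, 0.104, 463.604], [-1.0, -0.02, -0.006, -19.24], [0.009, -0.104, -0.995, 1154.723], [0.0, 0.0, 0.0, 1.0]]
side [[404.8, 0.0, 251.7], [0.0, 404.8, 192.9], [0.0, 0.0, 1.0]] [[0.991, -0.058, 0.124, 468.289], [-0.136, -0.508, 0.85, -886.786], [0.013, -0.859, -0.511, 638.901], [0.0, 0.0, 0.0, 1.0]]
{'clock': 0.1, 'qpos': array([-1.2077119 ,  0.31162647,  0.01400465,  1.51288522, -0.00443021,
        1.31921919, -0.02718475]), 'joint_velocities': array([-0.0006894 , -0.00101658,  0.00109048, -0.00496261,  0.00056981,
        0.00041574,  0.00043659]), 'joint_efforts': array([ 9.15098426e-04, -3.80855513e+01,  1.46709555e-01, -2.31244004e+01,
        1.22586705e-02,  8.18177563e-03, -1.44703432e-05]), 'ee_pos': array([216.30609588, 504.90590263, 203.54497979]), 'ee_rot': array([-1.80970544e-04,  2.00977344e-01,  9.79595323e-01, -1.03795345e-03]), 'wrist_force': array([-0.2026287 , -0.61809341,  0.77271966]), 'ft_torque': array([-0.02112636,  0.0221738 , -0.01695447]), 'grasp_force': 0.0, 'gripper_width': 85.56304696612946} 18.700000000000003
```

View images.

View pics/top0.png

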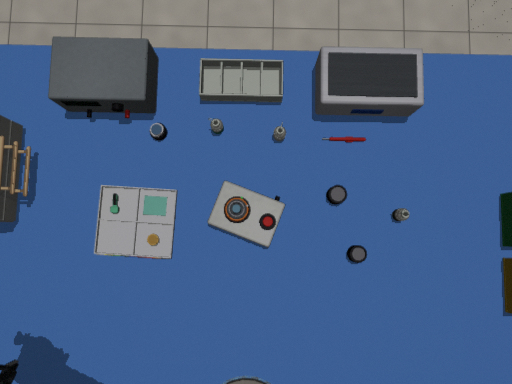

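View pics/side0.png

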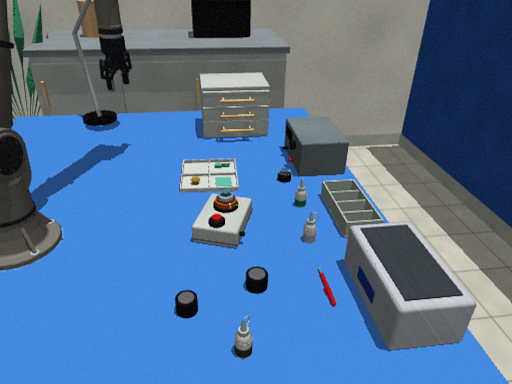

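```bash
cat > h.py <<'E'
import numpy as np,cv2
from plant import r,fingers,kin,cams,ticket
from scipy.spatial.transform import Rotation as R
def cloud(d):
    Z=d["range_z"].astype(float);K=d["K"];v,u=np.mgrid[:Z.shape[0],:Z.shape[1]]
    P=np.stack([(u-K[0,2])*Z/K[0,0],(v-K[1,2])*Z/K[1,1],Z],-1)
    W=P@d["cam_to_world"][:3,:3].T+d["cam_to_world"][:3,3]; W[Z==0]=np.nan
    return W
def pix(d,u,v,z):  # pixel -> world on plane z
    K=d["K"];T=d["cam_to_world"];a=T[:3,:3]@np.array([(u-K[0,2])/K[0,0],(v-K[1,2])/K[1,1],1]);return T[:3,3]+a*(z-T[2,3])/a[2]
def ori(yaw): # tool down, tool y axis along world dir yaw
    c,s=np.cos(yaw),np.sin(yaw); y=np.array([c,s,0]);z=np.array([0,0,-1.]);x=np.cross(y,z)
    q=R.from_matrix(np.stack([x,y,z],1)).as_quat();return q[[3,0,1,2]]
def circ(P):
    A=np.c_[2*P,np.ones(len(P))];s=np.linalg.lstsq(A,(P**2).sum(1),rcond=None)[0];return s[:2],np.sqrt(s[2]+s[:2]@s[:2])
E
python3 - <<'E'
from h import *
d=dict(np.load("top0.npz"));W=cloud(d)
def blob(name,u,v,w,lo,hi):
    S=W[v-w:v+w,u-w:u+w].reshape(-1,3);m=(S[:,2]>lo)&(S[:,2]<hi);S=S[m]
    (c,sz,a)=cv2.minAreaRect(S[:,:2].astype(np.float32));print(name,len(S),np.nanmedian(S,0).round(1),np.round(c,1),np.round(sz,1),round(a,1))
blob("hoodA",338,195,16,25,45);blob("hoodB",357,254,16,25,45)
blob("cam",246,214,50,40,54);blob("lens top",237,209,8,92,100);blob("rim",237,209,14,70,92);blob("shutter",267,221,12,53,70)
blob("medal",153,240,8,17,25);blob("spare",158,131,14,25,40);blob("palette",136,222,50,8,60)
blob("b3",402,214,14,30,90);blob("b1",216,125,14,30,90);blob("b2",279,132,14,30,90)
print(W[185:205,326:350,2].round()[::3].tolist())
c=cv2.resize(d["image"][150:280,190:380],None,fx=4,fy=4,interpolation=cv2.INTER_CUBIC);cv2.imwrite("pics/c1.png",c)
print(r.get_state()["ee_rot"])
E
```

```text
hoodA 287 [ 576.4 -225.3   36.9] [ 576.6 -226. ] [47.5 47.2] 89.9
hoodB 251 [ 425.5 -278.6   36.7] [ 425.2 -278.5] [42.9 43.3] 35.9
cam 2214 [ 5.218e+02 -1.000e-01  5.030e+01] [522.2   9. ] [170.4 120. ] 69.8
lens top 52 [530.8  32.5  96.7] [529.7  31.1] [26.8 21.7] 1.2
rim 366 [529.3  31.7  77.1] [531.1  32.4] [56.8 56.3] 46.4
shutter 181 [502.5 -42.4  62.2] [503.4 -43.5] [58.2 58.3] 1.2
medal 99 [450.9 249.8  20.8] [450.8 250. ] [25.8 28.7] 1.1
spare 151 [737.3 248.   33.9] [738.7 250.2] [36.3 35.5] 12.4
palette 1043 [495.2 299.3  13.7] [499.9 298.7] [202.4 238.1] 87.8
b3 143 [ 527.  -387.4   48.8] [ 527.7 -389.8] [32.4 26.7] 19.9
b1 136 [749.1  90.9  46.8] [752.7  92.1] [31.5 31.3] 32.6
b2 130 [732.8 -73.3  47.8] [736.1 -73.5] [31.8 28.8] 0.8
[[-2.0, -1.0, -3.0, -2.0, 1.0, 1.0, -3.0, -1.0, 37.0, 31.0, 35.0, 37.0, 38.0, 37.0, 38.0, 33.0, -2.0, 0.0, 1.0, 1.0, 2.0, -1.0, -1.0, -6.0], [-2.0, -2.0, -0.0, -1.0, 39.0, 37.0, 33.0, 38.0, 38.0, 40.0, 38.0, 36.0, 44.0, 38.0, 37.0, 40.0, 36.0, 38.0, 35.0, -2.0, 1.0, 1.0, -2.0, 4.0], [-1.0, 7.0, 25.0, 37.0, 39.0, 36.0, 30.0, 40.0, 40.0, 36.0, 38.0, 40.0, 33.0, 36.0, 39.0, 38.0, 35.0, 40.0, 35.0, 36.0, 38.0, 0.0, 0.0, -0.0], [0.0, 17.0, 31.0, 39.0, 39.0, 36.0, 34.0, 36.0, 37.0, nan, 37.0, 36.0, 36.0, 40.0, 37.0, 38.0, 37.0, 37.0, 37.0, 36.0, 31.0, 3.0, -2.0, -4.0], [-0.0, 11.0, 22.0, 36.0, 39.0, 37.0, 39.0, 40.0, 35.0, 34.0, 37.0, 37.0, 37.0, 34.0, 37.0, 38.0, 40.0, 36.0, 34.0, 35.0, 36.0, 1.0, 0.0, 1.0], [3.0, 2.0, -2.0, 10.0, 26.0, 35.0, 41.0, 40.0, 37.0, 35.0, 33.0, 39.0, 35.0, 40.0, 33.0, 37.0, 35.0, 40.0, nan, 0.0, -2.0, -2.0, 4.0, 2.0], [3.0, -3.0, 3.0, 4.0, -0.0, -2.0, 7.0, 13.0, 18.0, 26.0, 31.0, 29.0, 34.0, 9.0, 3.0, 1.0, -1.0, -2.0, 2.0, 3.0, 2.0, 3.0, -1.0, 1.0]]
[-1.80970544e-04  2.00977344e-01  9.79595323e-01 -1.03795345e-03]
```

View pics/c1.png

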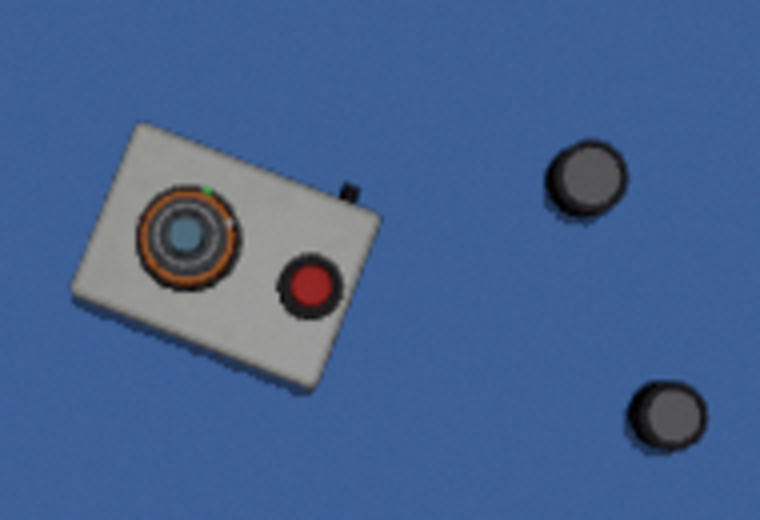

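```bash
python3 - <<'E'
from h import *
r.goto([451,250,130],ori(np.pi/2)); print(r.get_state()["clock"],r.get_state()["qpos"].round(2))
d=cams.get_image("wrist");np.savez("w1.npz",**d);W=cloud(d)
h=cv2.cvtColor(d["image"],cv2.COLOR_BGR2HSV)
m=(h[...,0]>12)&(h[...,0]<32)&(h[...,1]>110)&(W[...,2]>16)&(W[...,2]<26)&(np.hypot(W[...,0]-451,W[...,1]-250)<25)
print(m.sum(),np.median(W[m],0),cv2.minEnclosingCircle(W[m][:,:2].astype(np.float32)))
print(d["cam_to_world"].round(2).tolist())
cv2.imwrite("pics/w1.png",d["image"])
E
```

```text
1.4333 [-0.68  0.3   0.17  1.73 -0.06  1.12  1.08]
765 [451.22831112 249.70849955  20.80766826] ((451.7336120605469, 249.7875213623047), 14.547472953796387)
[[-0.0, 0.95, 0.3, 375.01], [1.0, 0.0, 0.0, 250.81], [-0.0, 0.3, -0.95, 300.01], [0.0, 0.0, 0.0, 1.0]]
```

View pics/w1.png

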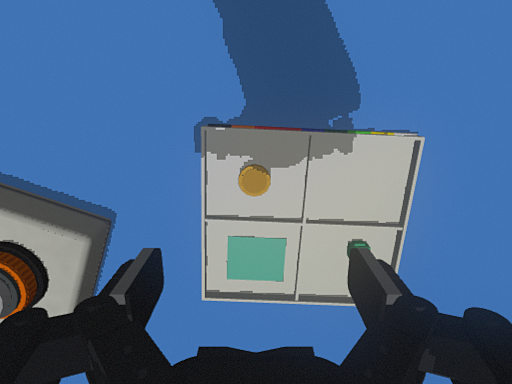

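```bash
python3 - <<'E'
from h import *
S=r.get_state
fingers.move_gripper(46,30)
p=[451.5,249.8]
r.move_linear(p+[25])
f0=S()["wrist_force"]
t=r.move_linear(p+[-8],rate=30,threshold=2.5); z=S()["ee_pos"]; print("touch",t,z,S()["wrist_force"]-f0,S()["gripper_width"])
zt=z[2]
r.move_linear(p+[zt+9]); 
fingers.move_gripper(20,25); s=S();print(s["gripper_width"],s["grasp_force"],s["ee_pos"],s["clock"])
r.move_linear(p+[140]);s=S();print(s["gripper_width"],s["grasp_force"],s["ee_pos"],s["clock"])
# look at the lens on the way
r.goto([530.8,32.5,200],ori(np.pi/2))
d=cams.get_image("wrist");np.savez("w2.npz",**d);W=cloud(d)
h=cv2.cvtColor(d["image"],cv2.COLOR_BGR2HSV)
for n,m in dict(orange=(h[...,0]<22)&(h[...,1]>120)&(abs(W[...,2]-72)<4)&(np.hypot(W[...,0]-531,W[...,1]-32)<45),
  glass=(abs(W[...,2]-96)<5)&(np.hypot(W[...,0]-531,W[...,1]-32)<20),
  red=(W[...,2]>52)&(W[...,2]<70)&((h[...,0]<8)|(h[...,0]>172))&(h[...,1]>150)&(np.hypot(W[...,0]-502,W[...,1]+45)<30)).items():
    if m.sum()>3: print(n,m.sum(),np.median(W[m],0).round(1),cv2.minEnclosingCircle(W[m][:,:2].astype(np.float32)))
print(r.get_state()["clock"])
cv2.imwrite("pics/w2.png",d["image"])
E
```

```text
touch False [451.72363362 249.93213744  -7.77796611] [ 0.38732382 -0.90468977  0.67603652] 46.4575174187353
20.288203457022128 0.0 [451.32625363 249.70071828   1.01772192] 4.675
19.82616273485395 0.0 [450.70997221 249.3739588  139.02571005] 5.75
orange 607 [519.   33.   72.9] ((531.462646484375, 31.65644073486328), 29.46858024597168)
glass 410 [530.8  32.1  96.5] ((526.0896606445312, 32.858985900878906), 15.661593437194824)
6.75
```

View pics/w2.png

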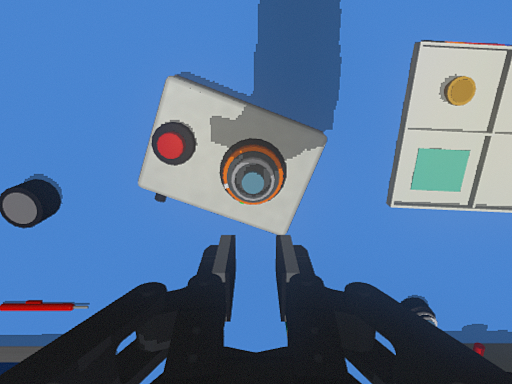

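```bash
python3 - <<'E'
from h import *
d=dict(np.load("w2.npz"));W=cloud(d)
s=r.get_state();print(s["ee_pos"],s["ee_rot"],s["gripper_width"])
for c in (226,232,284,289,294):
  for v in range(232,330,6): print(c,v,W[v,c].round(1),d["range_z"][v,c]) if v<262 or v%18==0 else 0
m=(W[...,2]>150)&(np.hypot(W[...,0]-531,W[...,1]-32)<40);print(W[m].min(0),W[m].max(0), np.percentile(W[m][:,2],[0,1,5,20]))
E
```

```text
[529.90156749  35.62348065 198.963977  ] [-1.14462776e-03 -2.15183405e-03  9.99996676e-01  8.40799048e-04] 19.919868098974227
226 232 [622.7  -2.5   1.2] 400.8953
226 238 [519.7  20.5 233.7] 148.38033
226 244 [520.1  20.9 239.1] 143.3573
226 250 [519.6  21.5 245.9] 136.7281
226 256 [520.3  21.9 249.9] 133.1144
232 232 [6.231e+02 5.000e+00 2.000e-01] 402.00647
232 238 [519.8  23.2 233.5] 148.59587
232 244 [519.6  23.7 240. ] 142.34972
232 250 [519.   24.2 246.9] 135.63875
232 256 [521.6  24.2 247.4] 135.84254
284 232 [600.   65.7  50.7] 346.95108
284 238 [519.3  47.5 234.4] 147.6231
284 244 [520.   47.1 239.2] 143.2561
284 250 [520.   46.6 245. ] 137.6938
284 256 [519.9  46.1 250.5] 132.39948
289 232 [622.4  76.9   1.3] 400.7998
289 238 [520.1  50.  232.7] 149.5042
289 244 [520.   49.3 239.2] 143.28694
289 250 [520.1  48.8 244.7] 137.97878
289 256 [520.   48.2 250.2] 132.74432
294 232 [ 6.233e+02  8.350e+01 -5.000e-01] 402.8163
294 238 [630.9  83.6   0.9] 403.68082
294 244 [638.6  83.7   2.4] 404.52243
294 250 [523.9  51.9 237.5] 145.98068
294 256 [519.8  50.2 250.6] 132.27078
[510.56920349  -7.97061869 226.72877248] [543.89007889  71.93561341 319.46524282] [226.72877248 234.33875012 247.36361127 274.58446673]
```

```bash
python3 - <<'E'
from h import *
S=r.get_state
r.dwell(0.3);print(S()["ee_pos"])
fingers.move_gripper(46,30)
p=[451.5,249.8]
r.goto(p+[60],ori(np.pi/2));r.dwell(.2);print(S()["ee_pos"])
r.move_linear(p+[-5],rate=100);r.dwell(.2);f0=S()["wrist_force"];print(f0)
try:
  t=r.move_linear(p+[-42],rate=30,threshold=2.5); z=S()["ee_pos"]; print("touch",t,z,S()["wrist_force"]-f0,S()["gripper_width"],S()["clock"])
except r.MotionError as e: print(e)
E
```

```text
[530.56945492  33.58412668 199.76450577]
[453.23318103 248.50079598  60.89696301]
[ 0.49274124 -0.09782237  0.92239321]
touch True [451.46162026 249.74605244 -26.02399197] [-0.76673394  0.18895908  4.48387601] 45.964862794223926 10.425
```

```bash
python3 - <<'E'
from h import *
S=r.get_state
p=[451.5,249.8]
r.move_linear(p+[-15],rate=60);r.dwell(.3);print(S()["ee_pos"])
fingers.move_gripper(20,25);r.dwell(.2);s=S();print(s["gripper_width"],s["grasp_force"],s["ee_pos"],s["clock"])
r.move_linear(p+[110]);r.dwell(.1);s=S();print(s["gripper_width"],s["grasp_force"],s["ee_pos"],s["clock"])
d=cams.get_image("wrist");np.savez("w3.npz",**d);cv2.imwrite("pics/w3.png",d["image"][130:384,130:390])
E
```

```text
[451.20197824 249.68552769 -15.26046534]
28.24427313498935 24.56256330013275 [451.44576452 249.76766681 -14.93377856] 11.5667
28.02042500704443 24.67301845550537 [450.52379377 249.21545939 108.66603596] 12.65
```

View pics/w3.png

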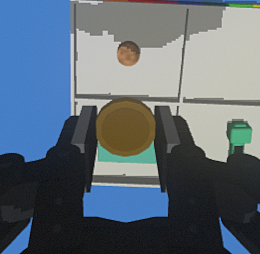

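```bash
python3 - <<'E'
from h import *
S=r.get_state
d=dict(np.load("w3.npz"));W=cloud(d);h=cv2.cvtColor(d["image"],cv2.COLOR_BGR2HSV)
m=(h[...,0]>12)&(h[...,0]<32)&(h[...,1]>90)&(W[...,2]>120)
cs=W[m];print(m.sum(),np.median(cs,0),cs.min(0),cs.max(0),cv2.minEnclosingCircle(cs[:,:2].astype(np.float32)))
A=np.linalg.lstsq(np.c_[cs[:,:2],np.ones(len(cs))],cs[:,2],rcond=None)[0];print("tilt",A[:2])
E
```

```text
2863 [449.20582922 248.43373513 144.33338173] [433.45215408 187.25969851 138.8200018 ] [466.22998897 291.00422517 224.83013015] ((442.85125732421875, 239.1319580078125), 51.92613220214844)
tilt [-0.19607134 -0.53001588]
```

```bash
python3 - <<'E'
from h import *
S=r.get_state
d=dict(np.load("w3.npz"));W=cloud(d);h=cv2.cvtColor(d["image"],cv2.COLOR_BGR2HSV)
m=(h[...,0]>12)&(h[...,0]<32)&(h[...,1]>90)&(abs(W[...,2]-144)<5)&(np.hypot(W[...,0]-450,W[...,1]-249)<17)
cs=W[m];c,rad=cv2.minEnclosingCircle(cs[:,:2].astype(np.float32));print(m.sum(),c,rad,np.linalg.lstsq(np.c_[cs[:,:2],np.ones(len(cs))],cs[:,2],rcond=None)[0][:2])
ox=np.clip(c[0]-450.5,-2,2);p=[531-ox,32.2];print(p)
r.move_linear(p+[115],rate=200);r.dwell(.2)
r.move_linear(p+[72],rate=80);r.dwell(.4);s=S();print(s["ee_pos"],s["wrist_force"]);f0=s["wrist_force"]
t=r.move_linear(p+[64.7],rate=12,threshold=1.5);s=S();print(t,s["ee_pos"],s["wrist_force"]-f0,s["clock"])
d=cams.get_image("side");np.savez("s2.npz",**d);cv2.imwrite("pics/s2.png",cv2.resize(d["image"][130:260,170:290],None,fx=4,fy=4,interpolation=cv2.INTER_CUBIC))
E
```

```text
2757 (450.9992980957031, 248.1464385986328) 15.247347831726074 [ 0.02771483 -0.00066952]
[np.float64(530.5007019042969), 32.2]
[530.71120288  32.21660221  72.28263654] [-0.42775519 -0.67576186 -0.16942232]
True [530.39193565  32.18920698  66.02332123] [-0.13278936 -0.85082056  4.44332061] 15.8
```

View pics/s2.png

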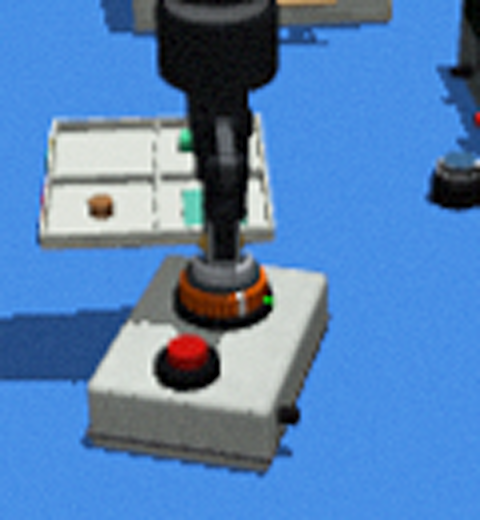

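```bash
python3 - <<'E'
from h import *
S=r.get_state
fingers.move_gripper(44,20);r.dwell(.1);p=[530.5,32.2]
r.move_linear(p+[110],rate=100);r.dwell(.2)
d=cams.get_image("wrist");np.savez("w4.npz",**d);W=cloud(d);h=cv2.cvtColor(d["image"],cv2.COLOR_BGR2HSV)
m=(h[...,0]>12)&(h[...,0]<32)&(h[...,1]>90)&(abs(W[...,2]-101)<5)&(np.hypot(W[...,0]-531,W[...,1]-32)<22)
cs=W[m];print(m.sum(),np.median(cs,0),cv2.minEnclosingCircle(cs[:,:2].astype(np.float32)),np.linalg.lstsq(np.c_[cs[:,:2],np.ones(len(cs))],cs[:,2],rcond=None)[0][:2])
m=(h[...,0]<16)&(h[...,1]>150)&(abs(W[...,2]-72)<4)&(np.hypot(W[...,0]-531,W[...,1]-32)<40)
cs=W[m];print("ring",m.sum(),cv2.minEnclosingCircle(cs[:,:2].astype(np.float32)))
cv2.imwrite("pics/w4.png",cv2.resize(d["image"][100:290,150:370],None,fx=3,fy=3));print(S()["clock"],S()["ee_pos"])
E
```

```text
1784 [529.64037654  31.17794666 101.69503017] ((530.7305297851562, 31.718542098999023), 15.142716407775879) [0.02668441 0.00331162]
ring 1022 ((531.1030883789062, 31.638431549072266), 29.36249542236328)
17.1 [529.8564114   32.16626892 109.21067955]
```

View pics/w4.png

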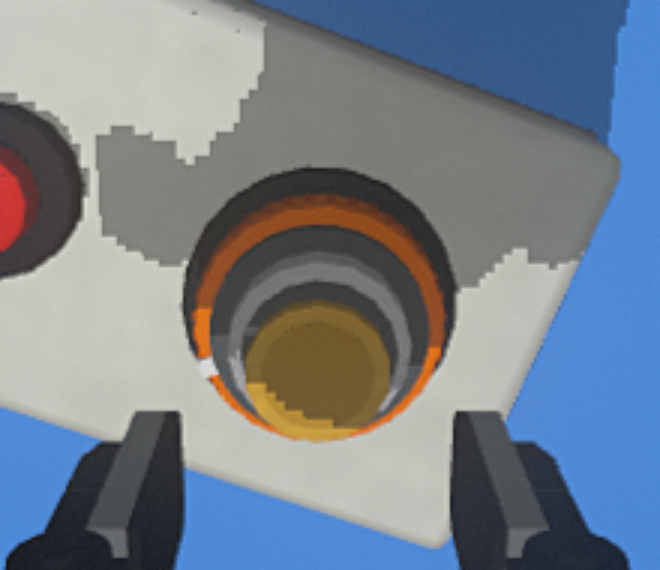

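```bash
python3 - <<'E'
from h import *
S=r.get_state
fingers.move_gripper(66,30)
r.goto([572,-226,100],ori(np.pi/2));r.dwell(.3)
d=cams.get_image("wrist");W=cloud(d);np.savez("w5.npz",**d)
m=(abs(W[...,2]-36.5)<5)&(np.hypot(W[...,0]-576,W[...,1]+226)<40)
cs=W[m];c,rad=cv2.minEnclosingCircle(cs[:,:2].astype(np.float32));print(m.sum(),np.median(cs,0),c,rad,S()["ee_pos"])
m=m&(abs(W[...,2]-36)<2.5);k=(W[m][:,:2].min(0)+W[m][:,:2].max(0))/2;print(k,np.ptp(W[m][:,:2],0))
cv2.imwrite("pics/w5.png",d["image"])
p=[float(k[0]),float(k[1])]
if abs(p[0]-576.5)<5 and abs(p[1]+226)<5 and abs(np.ptp(W[m][:,:2],0)-49).max()<3:
  r.move_linear(p+[-8],rate=120);r.dwell(.4);f0=S()["wrist_force"];print(f0)
  t=r.move_linear(p+[-45],rate=25,threshold=2);s=S();print(t,s["ee_pos"],s["wrist_force"]-f0,s["gripper_width"],s["clock"])
E
```

```text
2930 [ 576.18184675 -226.97992766   36.84668621] (577.64208984375, -227.38742065429688) 24.54106903076172 [ 572.34332259 -224.83982425  100.14910749]
[ 577.58131212 -227.32616167] [48.57614962 47.72886246]
[-0.70933055  0.22463659 -0.14514145]
True [ 577.45298278 -227.24968275  -33.1671645 ] [-0.76745984  0.11405567  3.53384171] 65.96855936293214 21.25
```

```bash
python3 - <<'E'
from h import *
S=r.get_state
p=[577.5,-227.3]
r.move_linear(p+[-18],rate=60);r.dwell(.4);z0=S()["ee_pos"];print(z0)
fingers.move_gripper(35,30);r.dwell(.2);s=S();print(s["gripper_width"],s["grasp_force"],s["ee_pos"])
r.move_linear([p[0],p[1],110],rate=200)
q=[531.1,31.9]
r.goto(q+[110],ori(np.pi/2));r.dwell(.6);s=S();print(s["gripper_width"],s["grasp_force"],s["ee_pos"],s["clock"])
d=cams.get_image("wrist");np.savez("w6.npz",**d);W=cloud(d);cv2.imwrite("pics/w6.png",d["image"])
e=S()["ee_pos"]
m=(abs(W[...,2]-(e[2]+18+36))<6)&(np.hypot(W[...,0]-e[0],W[...,1]-e[1])<30)
k=(np.percentile(W[m][:,:2],1,0)+np.percentile(W[m][:,:2],99,0))/2;print(m.sum(),np.median(W[m],0),k-e[:2],W[m].min(0)-e,W[m].max(0)-e)
E
```

```text
[ 577.29271443 -227.23058695  -18.25211576]
48.97045374948242 31.13266272470355 [ 577.73374963 -227.47967506  -17.78518062]
48.78934196360197 31.040430050343275 [531.11507471  31.86168675 110.0021931 ] 24.975
10395 [527.74368555  31.4284758  164.6787507 ] [-0.89245701 -0.01568547] [-24.76299382 -28.18077413  48.00815   ] [24.22720209 28.14654831 59.99664071]
```

View pics/w6.png

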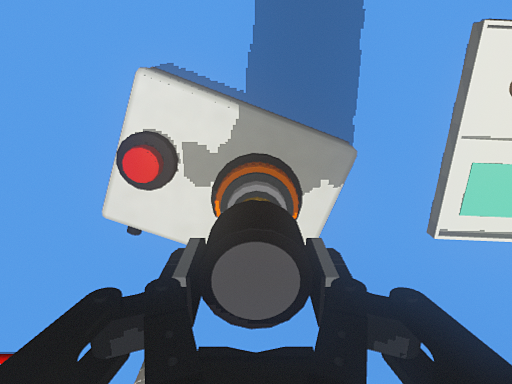

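```bash
python3 - <<'E'
from h import *
S=r.get_state
q=[531.3,31.9]
r.move_linear(q+[78],rate=80);r.dwell(.4);s=S();f0=s["wrist_force"];print(s["ee_pos"],f0)
t=r.move_linear(q+[57.5],rate=20,threshold=5);s=S();print(t,s["ee_pos"],s["wrist_force"]-f0,s["gripper_width"],s["clock"])
E
```

```text
[531.53527574  31.90709446  78.3130506 ] [ 0.36008281 -0.0938254  -0.38152596]
True [531.07602485  31.88895376  59.12645757] [-0.29361872  0.17742551  5.37129837] 48.61006621422973 26.85
```

```bash
python3 - <<'E'
from h import *
S=r.get_state
C=np.array([531.1,31.9])
ang=lambda P:np.degrees(np.arctan2(P[1]-C[1],P[0]-C[0])).round(1)
d=dict(np.load("w4.npz"));W=cloud(d);h=cv2.cvtColor(d["image"],cv2.COLOR_BGR2HSV)
rr=np.hypot(W[...,0]-C[0],W[...,1]-C[1])
m=(h[...,1]<60)&(h[...,2]>150)&(abs(W[...,2]-72)<5)&(rr>25)&(rr<31);print("w4 white",m.sum(),ang(np.median(W[m],0)),np.median(W[m],0))
for n in("top0","s2"):
  d=dict(np.load(n+".npz"));h=cv2.cvtColor(d["image"],cv2.COLOR_BGR2HSV).astype(int)
  W=cloud(d);near=np.hypot(W[...,0]-C[0],W[...,1]-C[1])<45
  g=(h[...,0]>45)&(h[...,0]<80)&(h[...,1]>110)&near
  v,u=np.nonzero(g);w=h[...,1][g];
  if len(v): P=pix(d,np.average(u,weights=w),np.average(v,weights=w),57);print(n,"green",len(v),P,ang(P),W[g][:4].round(1).tolist())
P=pix(dict(np.load("top0.npz")),190+230/4,150+222/4,72);print("top white",P,ang(P))
P=pix(dict(np.load("s2.npz")),230.25,205.5,65.5);print("side white",P,ang(P))
# release hood
fingers.move_gripper(70,20);r.dwell(.3);print(S()["gripper_width"],S()["grasp_force"])
r.move_linear([531.1,31.9,110],rate=150);r.dwell(.1)
d=cams.get_image("wrist");W=cloud(d);np.savez("w7.npz",**d)
m=(abs(W[...,2]-113)<5)&(np.hypot(W[...,0]-C[0],W[...,1]-C[1])<30)
print("hood",m.sum(),np.median(W[m],0),cv2.minEnclosingCircle(W[m][:,:2].astype(np.float32)),S()["clock"])
for y in np.radians([30,40,50,60,70,80,90,100,110,120,130,140,150]):
  a=kin.solve_ik([531.1,31.9,33],ori(y)); print(round(np.degrees(y)),None if a is None else a[6].round(2),end=' ')
E
```

```text
w4 white 39 -69.5 [540.82455945   5.94046158  73.30440614]
top0 green 3 [560.55210434  20.73207362  57.        ] -20.8 [[561.5, 22.4, 56.2], [561.3, 19.8, 59.3], [558.8, 19.7, 58.2]]
s2 green 17 [543.81264425  93.49866543  57.        ] 78.3 [[521.4, -1.0, 228.5], [511.6, 11.8, 193.4], [511.5, 12.0, 190.5], [513.9, 12.6, 187.3]]
top white [539.11678249   5.07323964  72.        ] -73.4
side white [542.32475722   9.44679409  65.5       ] -63.4
70.2884353812257 0.0
hood 5373 [529.13223665  30.97476335 113.85571702] ((531.2020874023438, 31.247438430786133), 24.6246337890625) 28.1333
30 0.68 40 0.84 50 0.99 60 1.15 70 1.31 80 1.47 90 1.63 100 1.79 110 1.95 120 2.11 130 2.27 140 2.43 150 2.59
```

```bash
python3 - <<'E'
from h import *
S=r.get_state
q=[531.1,31.8];y0=60
r.goto(q+[90],ori(np.radians(y0)));r.dwell(.3)
fingers.move_gripper(68,20)
f0=S()["wrist_force"]
t=r.move_linear(q+[31],rate=60,threshold=4);r.dwell(.4);s=S();print(t,s["ee_pos"],s["wrist_force"]-f0,s["clock"])
if not t:
  fingers.move_gripper(50,20);r.dwell(.1);s=S();print(s["gripper_width"],s["grasp_force"],s["wrist_force"]-f0)
  for a in range(1,5):
    r.move_linear(q+[31],ori(np.radians(y0+49*a/4)));s=S();print(s["ee_pos"].round(1),s["qpos"][6].round(2),(s["wrist_force"]-f0).round(1),s["clock"])
  r.dwell(.4);s=S();print(s["ee_pos"].round(1),s["qpos"][6].round(3),R.from_quat(s["ee_rot"][[1,2,3,0]]).as_matrix()[:,1])
  d=cams.get_image("side");np.savez("s3.npz",**d);cv2.imwrite("pics/s3.png",cv2.resize(d["image"][150:250,180:280],None,fx=5,fy=5,interpolation=cv2.INTER_CUBIC))
E
```

```text
False [531.17831991  31.84755527  31.13889321] [ 0.35781206 -0.05470074  1.43410467] 30.7167
57.05493693792811 21.32763773202896 [-0.54711183  1.20122451  6.37966409]
[531.5  32.4  31.4] 1.34 [-0.2  1.   5. ] 31.4333
[531.5  32.5  31.4] 1.53 [-0.8  3.   7.1] 31.8
[531.5  32.7  31.3] 1.72 [-1.2  2.4  7.1] 32.1667
[531.5  32.8  31.4] 1.91 [-0.5  2.6  6.4] 32.5333
[531.4  32.8  31.3] 1.911 [-3.22870772e-01  9.46442709e-01  8.14483034e-04]
```

View pics/s3.png

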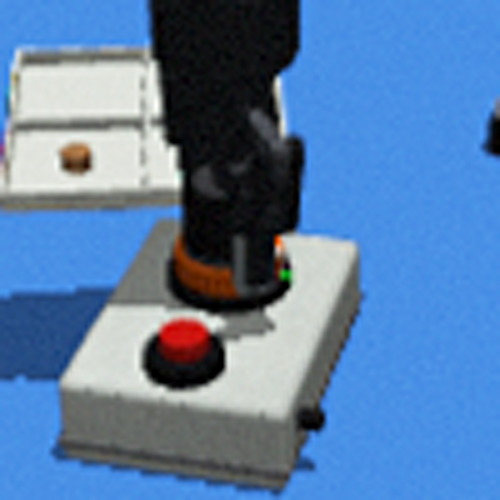

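```bash
python3 - <<'E'
from h import *
S=r.get_state
q=[531.1,31.8];C=np.array([531.1,31.8])
fingers.move_gripper(68,20);r.dwell(.3)
r.move_linear(q+[110],rate=120)
r.goto([505,-20,160],ori(np.radians(-110)));r.dwell(.5)
d=cams.get_image("wrist");np.savez("w8.npz",**d);W=cloud(d);h=cv2.cvtColor(d["image"],cv2.COLOR_BGR2HSV)
rr=np.hypot(W[...,0]-C[0],W[...,1]-C[1])
ang=lambda P:np.degrees(np.arctan2(P[1]-C[1],P[0]-C[0])).round(1)
w=(h[...,1]<70)&(h[...,2]>140)&(abs(W[...,2]-67)<9)&(rr>25)&(rr<33)
g=(h[...,0]>45)&(h[...,0]<80)&(h[...,1]>110)&(rr>25)&(rr<40)
for n,m in(("w",w),("g",g)):
  if m.any(): print(n,m.sum(),ang(np.median(W[m],0)),np.median(W[m],0))
v,u=np.nonzero(g|w);print(u.mean(),v.mean(),S()["clock"],S()["ee_pos"])
cu,cv=int(u.mean()),int(v.mean())
cv2.imwrite("pics/w8.png",cv2.resize(d["image"][max(cv-60,0):cv+60,max(cu-80,0):cu+80],None,fx=4,fy=4))
E
```

```text
w 37 -21.4 [557.04182143  21.6439183   73.20603459]
g 36 -20.2 [561.81896396  20.46892169  58.89079434]
185.42465753424656 142.78082191780823 37.7833 [505.00258312 -20.00413019 160.01020465]
```

View pics/w8.png

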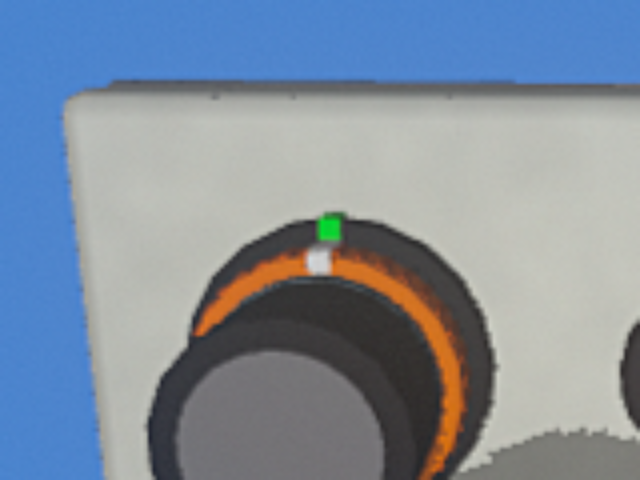

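```bash
python3 - <<'E'
from h import *
S=r.get_state
d=dict(np.load("w8.npz"));W=cloud(d);h=cv2.cvtColor(d["image"],cv2.COLOR_BGR2HSV)
m=((h[...,0]<6)|(h[...,0]>174))&(h[...,1]>150)&(np.hypot(W[...,0]-502,W[...,1]+45)<25)
c=cv2.minEnclosingCircle(W[m][:,:2].astype(np.float32))[0] if m.sum()>20 else None;print(m.sum(),c,np.median(W[m],0) if c else 0)
p=[502.2,-45.4]
fingers.move_gripper(0,30)
r.move_linear(p+[60],rate=120);r.dwell(.4);f0=S()["wrist_force"];print(S()["ee_pos"],f0)
t=r.move_linear(p+[15],rate=25,threshold=2);s=S();z1=s["ee_pos"][2];print(t,s["ee_pos"],s["wrist_force"]-f0)
t=r.move_linear(p+[z1-10],rate=15,threshold=9);s=S();print(t,s["ee_pos"],s["wrist_force"]-f0,s["clock"])
r.dwell(.15);print(S()["ee_pos"],S()["wrist_force"]-f0)
E
```

```text
645 (502.5218200683594, -46.10149383544922) [502.76450256 -46.18796523  72.29670789]
[502.35430653 -45.24751052  60.2270402 ] [ 0.44235971  0.01913583 -0.51243064]
True [502.07251375 -45.3803388   42.6660786 ] [-0.13745276  0.43151025  2.52127868]
True [502.07325932 -45.38893156  39.32826595] [-1.04435913  1.03390808  7.29401256] 41.125
[502.07035083 -45.35344848  39.31868068] [-1.96277490e+00 -1.76912588e-03  7.28137754e+00]
```

```bash
python3 - <<'E'
from h import *
S=r.get_state
f0=S()["wrist_force"];p=[502.2,-45.4]
t=r.move_linear(p+[37.5],rate=15,threshold=8);r.dwell(.2);s=S();print(t,s["ee_pos"],s["wrist_force"]-f0)
r.move_linear(p+[120],rate=120)
r.goto([350,-250,200],ori(np.radians(-110)));r.dwell(.3)
d=cams.get_image("top");W=cloud(d);C=np.array([531.1,31.8])
for n,z,c in(("hood",113,C),("btn",72,[502.3,-45.5]),("narrow",36.5,[425.5,-278.5])):
  m=(abs(W[...,2]-z)<8)&(np.hypot(W[...,0]-c[0],W[...,1]-c[1])<26);print(n,m.sum(),np.median(W[m],0) if m.any() else 0)
cv2.imwrite("pics/t9.png",d["image"][100:300,80:430]);print(S()["clock"])
E
```

```text
False [502.133439   -45.36232749  39.13867181] [-3.23288546  0.89066133  9.66360774]
hood 319 [530.06168275  31.55670298 113.93381528]
btn 114 [501.34120774 -44.36685291  71.69207116]
narrow 248 [ 425.3317078  -278.62051724   36.92510965]
43.9583
```

View pics/t9.png

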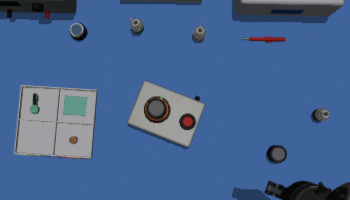

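```bash
python3 -c "
from plant import ticket
print(ticket.hand_in())"
```

```text
the job is handed in; nothing more can be done
None
```

The job is handed in at about 44 s: the medal is flat on the window under the fully seated hood, the iris is about 0.02 rad off the green line by camera, and the shutter was pressed to its stop and sprang back. The narrow hood still stands on the table; no verdict was returned.

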